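Clip a glass test coupon onto an inspection stage

ROBOT

A 6-joint arm with a two-finger parallel gripper is mounted at the origin on a cart in front of the work surface, level with it; the furniture and walls round the work are solid. World frame = base frame: x ahead of the robot, y to its left, z up, the work surface at z = 0. Lengths are in m, angles in rad, forces in N, time in s.
With the tool pointing down it reaches from about 0.2 to 0.875 m from the base axis. Payload 3.4 kg.
Tool frame: the origin (TCP) lies at the very end of the fingers, on their centre line; the grasp point (between the pads) lies 19 mm behind it (tcp_to_grasp is the distance from the TCP to the grasp point, in m); z points along the fingers, y is the line along which they close (so a half turn about z gives the same grasp; the last joint's range is limited). The gripper opens to 94 mm and grips with 3 to 60 N. Pads are 16 mm wide; open, the fingers measure 119 mm over their backs; the gripper's body (75 mm by 177 mm) begins 78 mm behind the grasp point.
Start: joints at [-0.837, 0.276, 1.505, -0, 1.361, -0.121], TCP at [0.434, -0.377, 0.205] pointing down, gripper open.
Joint ranges: [-2.89, 2.89], [-0.75, 2.08], [0.22, 2.7], [-1.18, 4.32], [0.11, 2.71], [-2.7, 2.7]. Speed limits (rad/s): [2.57, 2.57, 3.14, 3.14, 3.14, 3.14].

INTERFACE

Orientations are given as a unit quaternion [w, x, y, z].
In Python, from rig import * gives the robot as it stands. The module is installed in compiled form; this text tells all that it offers.
- The arm moves only by the shell command python3 -m handwheel 'ROWS'. ROWS is a JSON object of lists of equal length, an entry for each row: "delta_pos": the shift along the tool's x, y, z in cm, a list of three; "angular": the turn, a rotation vector about the tool's x, y, z in rad, a list of three; "claw": the opening, from -1 (shut) to 1 (fully open). A call has 1 to 12 rows; each row is the pose to reach, as a shift and turn from the pose commanded when the call began, along the tool's axes at that moment; what a row does not reach only later rows make up. A row lasts 1/8 s, in which the tool goes at most 62.5 mm and 10.7 degrees, less where a joint would pass 70% of its speed; a pose out of reach is approached as far as the arm can. A call with a gripper value outside its range is refused whole. The fingers move at their own pace and stop on an object; the grip force is fixed at half the most. Time passes only in rows, so rows that repeat a pose let the fingers close. It gives the time, the measured TCP pose, the force, the opening and the grip force at its end, in the units of the state.
- get_state(): the state, without advancing time (a new reading comes with each control period).
- snapshot(name): name is "side" or "top"; returns the picture (480x640x3 uint8, red, green, blue); there is no depth.
- camera_params(name): a dict with "vertical_fov" (degrees; the focal length in pixels is half the picture's height over the tangent of half this angle, whatever the lens; pixels are square), "cx", "cy" (the principal point, pixels), "k1" (the pictures are not rectified: a ray, as slopes to the right and down, at radius r is drawn at 1 + k1 r^2 times it, then the intrinsics apply), "T" (4x4, takes a point from camera to world coordinates). Camera axes: x right, y down, z forward; pixel columns grow to the right and rows downward; lengths in m; the calibration is good to about 2 mm. A picture is of the moment at which its call begins. camera_params takes no time and is no camera call.
- finish_job(): hands the job in; it is judged then, once.
The state is a dict: "time": time; "joint_positions": joint angles; "joint_velocities": joint speeds; "joint_efforts": joint torques, N m; "ee_pos": TCP position; "tcp_rot": TCP orientation; "ft_force": force on the tool from outside, world axes, zero at the start; "ft_torque": the same for the moment, N m; "width": finger opening in m; "finger_force": force on a finger pad.
Only numpy, scipy, OpenCV 4.12 (cv2) and the standard library are available. Lean on these libraries where they do the work, as an engineer would, in place of code of your own. Each camera call takes 0.05 s, during which the arm holds its last target. There are 200 camera calls.

TASK

Load the white glass coupon into the spring-clip stage using only the fingertips: press the clip's long thumb bar down with one fingertip so that the jaw rises, and keep it down while the other fingertip pushes the coupon along the channel, under the jaw and fully home against the end stop. Then let go, so that the jaw comes down and clamps the coupon, and move clear. The coupon is only pushed, never picked up; leave the things standing around undisturbed.

Things in the scene. Friction and masses are not known exactly. Their poses are not given: they have to be found in the camera images.
- stage: Grey-painted metal stage, 145 x 88 mm, fixed in the bench's flat metal tray (floor 4 mm above z = 0); its deck is 24 mm above that floor. Origin: on the floor, under the channel's centreline. +x runs along the channel from its open loading end to the end stop (the way of the push), +y is the clip's side, z up. The clip's hinge rod lies along x at y = 44 mm, 10 mm above deck level.
- channel_mouth (a point): Centre of the channel's floor at its loading end: stage x = -85 mm, y = 0, on the deck. The channel is 47 mm wide, flat, between guide rails 7 mm high.
- stop_face (a point): Middle of the end stop's face, x = +50 mm on the stage, y = 0, 5 mm above the deck. The coupon's front edge rests against it when fully home (coupon origin then at x = +20 mm on the stage).
- clip (a joint): Steel spring clip, a rocker on the hinge rod. 0 = shut (rad), the jaw then blocks the coupon; grows to at most 0.7 as the thumb bar is pressed down. From 0.26 the coupon passes beneath; clamped on the coupon it reads about 0.19. About 4 N on the bar starts it, some 10 N gives 0.35; released, it springs back.
- thumb_bar (a point): Middle of the ribbed top of the clip's thumb bar, which overhangs the stage's +y side and moves with the clip: 128 mm along stage x (-80 to +47 mm), y = 52 to 88 mm. Shut: y = 70 mm, 14 mm above deck level. A fingertip may slide along it. Pressed to 2 to 5 mm above deck level there, it gives a clip angle of 0.35 or more, so the other tip can stand in the channel at the same height.
- jaw (a point): Underside of the dark jaw toe, middle of its edge that faces the loading end; moves with the clip. Toe: stage x = 22 to 42 mm, y = 0 to 12 mm. Shut: 3 mm above the deck.
- coupon: Loose opaque white glass coupon, 60 (x) x 44 (y) x 10 (z) mm, about 60 g, lying flat in the channel between the loading end and the jaw. Origin: centre of its underside. Its rear edge is 30 mm behind the origin, towards the stage's -x; it has 3 mm of side play between the rails.
- lamp_elbow (a point): Elbow of the black desk lamp, an obstacle, about 0.32 m up. From here one arm, 80 mm deep, slopes down to its clamp at (0.73, 0.33, 0.16) m; the other rises past about (0.24, -0.08, 0.43) to the shade near (0.10, -0.34, 0.55). Coming from its left, pass over the elbow or the lower arm with the fingertips above 0.38.
- white_vial: Bystander: white capped vial, 31 mm wide, 45 mm high, loose, on the stage's -y side. Origin: centre of underside.
- frit_cup: Bystander: small grey-white tapered cup, 44 mm wide, 40 mm high, loose, on the stage's -y side. Origin: centre of underside.
- shot_cup1: Bystander: tiny tapered cup, 27 mm wide, 24 mm high, loose on the wooden side bench. Origin: centre of underside.
- graphite_mould2: Bystander: black graphite mould block, 50 x 70 x 18 mm, loose on the bench beyond the stage. Origin: centre of underside.
- match_box: Bystander: small box, 36 x 53 x 15 mm, loose, on the stage's -y side. Origin: centre of underside.
- brass_cup0: Bystander: shallow brass cup, 32 mm wide, 11 mm high, loose in the tray, far right. Origin: centre of underside.

How it is judged:
On the way, in this order (a step that is already met when the one before it is completed fails the run):
1. a fingertip holds the thumb bar down and the jaw is raised, the coupon still short of it (value of joint clip above 0.24 rad and contact force between the fingers and clip above 2 N and x of coupon in the frame of stage below -0.006 m), for 0.1 s.
2. the bar still held, the coupon has gone in under the raised jaw (value of joint clip above 0.22 rad and contact force between the fingers and clip above 2 N and x of coupon in the frame of stage between 0.002 and 0.024 m), for 0.1 s.
At the end, for the whole second after the job is handed in: The coupon lies flat in the channel within 3.5 mm of the end stop, at rest, and the released clip's jaw presses on it (clip at 0.14 to 0.24 rad, over 1 N on the coupon) (x of coupon in the frame of stage between 0.0165 and 0.0225 m and y of coupon in the frame of stage between -0.005 and 0.005 m and z of coupon in the frame of stage between 0.022 and 0.026 m and angle between coupon's own z axis and vertical below 0.05 rad and value of joint clip between 0.14 and 0.24 rad and contact force between clip and coupon above 1 N and linear speed of coupon below 0.01 m/s); the robot touches nothing.
It fails at once if the coupon is lifted over 6 mm off the deck or tipped over 0.2 rad (z of coupon in the frame of stage above 0.03 m or angle between coupon's own z axis and vertical above 0.2 rad).
It fails at once if a bystander is pushed over 15 mm (distance of any of white_vial, frit_cup, match_box, brass_cup0, shot_cup1, graphite_mould2 from where it was at the start of the episode above 0.015 m).
It also fails if it takes over 42 s, if anything falls off the work surface, if the arm or the gripper's body presses on something with over 40 N, if the wrist force passes 120 N, or if a joint passes its speed limit or range.

## Working session

There is one attempt and no reset: what is moved stays moved. The work goes in short steps, Python scripts to look and compute and a shell command to move; the robot and the scene stay as the last step left them, time stands still between calls to the robot, and variables do not carry over. Pictures are saved under pics/ and viewed, at most 10 in all, crops included, and the job is handed in when it is done.

```bash
mkdir -p pics
python3 - <<'E'
from rig import *
import cv2
for n in("side","top"):
    cv2.imwrite(f"pics/{n}0.png",snapshot(n)[:,:,::-1]); print(n,camera_params(n))
s=get_state();print(s)
E
```

```text
side {'vertical_fov': 47.674940834326584, 'cx': 315.10780903029774, 'cy': 243.93826237294218, 'k1': -0.09620578466180843, 'T': array([[-0.07162051, -0.50015507,  0.86296895, -0.44660159],
       [-0.99732674,  0.02334335, -0.06924207, -0.12814624],
       [ 0.01448718, -0.86562116, -0.50048988,  0.72805401],
       [ 0.        ,  0.        ,  0.        ,  1.        ]])}
top {'vertical_fov': 46.881106665762516, 'cx': 318.64533447371406, 'cy': 241.67078987853478, 'k1': -0.04209455943248237, 'T': array([[ 0.0084675 , -0.9967561 ,  0.08003486,  0.37963492],
       [-0.99992763, -0.00912403, -0.00784083, -0.20486543],
       [ 0.00854563, -0.07996268, -0.99676123,  1.42284888],
       [ 0.        ,  0.        ,  0.        ,  1.        ]])}
{'time': 0.1, 'joint_positions': array([-8.36997454e-01,  2.76550405e-01,  1.50597630e+00, -1.81280664e-05,
        1.36071304e+00, -1.20988436e-01]), 'joint_velocities': array([-0.00043725, -0.00329641, -0.00169399, -0.00114049,  0.00092575,
       -0.00264809]), 'joint_efforts': array([ 8.29983092e-04, -4.05454051e+01, -2.37779599e+01,  7.03097088e-02,
        2.98609282e-02, -4.02413616e-05]), 'ee_pos': array([ 0.43345632, -0.37704748,  0.20469266]), 'tcp_rot': array([-7.82515760e-04,  9.10048075e-01,  4.14501897e-01, -2.56859429e-04]), 'ft_force': array([ 0.17228229, -0.25186245,  0.17648086]), 'ft_torque': array([-0.03109307, -0.01063453, -0.0173279 ]), 'finger_force': 0.0, 'width': 0.09399820248499087}
```

View pics/side0.png

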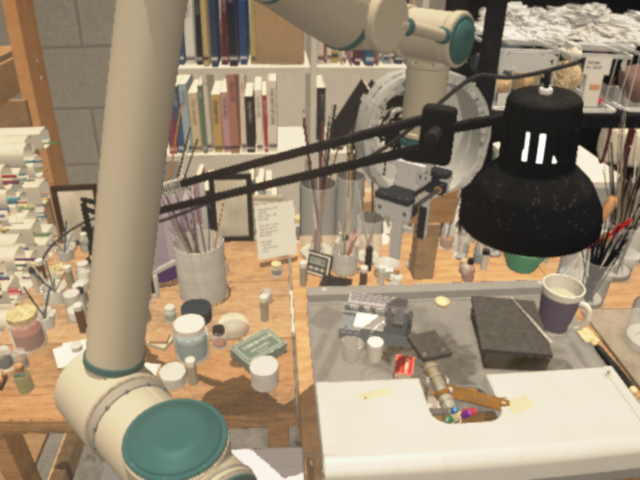

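View pics/top0.png

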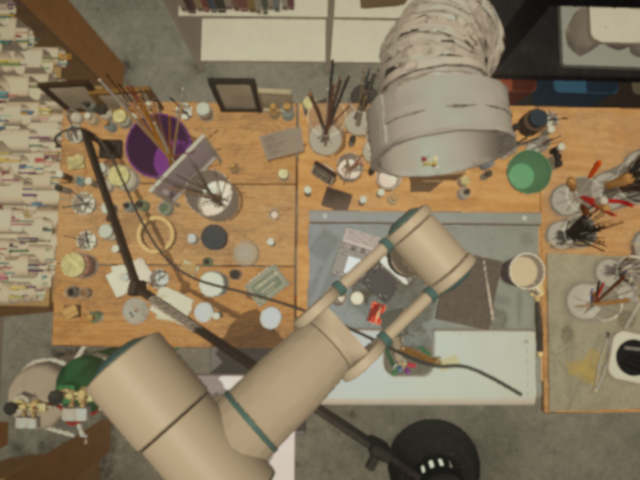

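Run:
```python
import cv2,numpy as np
a=cv2.imread("pics/side0.png")[275:395,310:470]; b=cv2.imread("pics/top0.png")[205:335,300:440]
a=cv2.resize(a,None,fx=5,fy=5,interpolation=cv2.INTER_CUBIC)
b=cv2.resize(b,None,fx=4.6,fy=4.6,interpolation=cv2.INTER_CUBIC)
cv2.imwrite("pics/sc.png",a);cv2.imwrite("pics/tc.png",b)
```

```text
(no output)
```

View pics/sc.png

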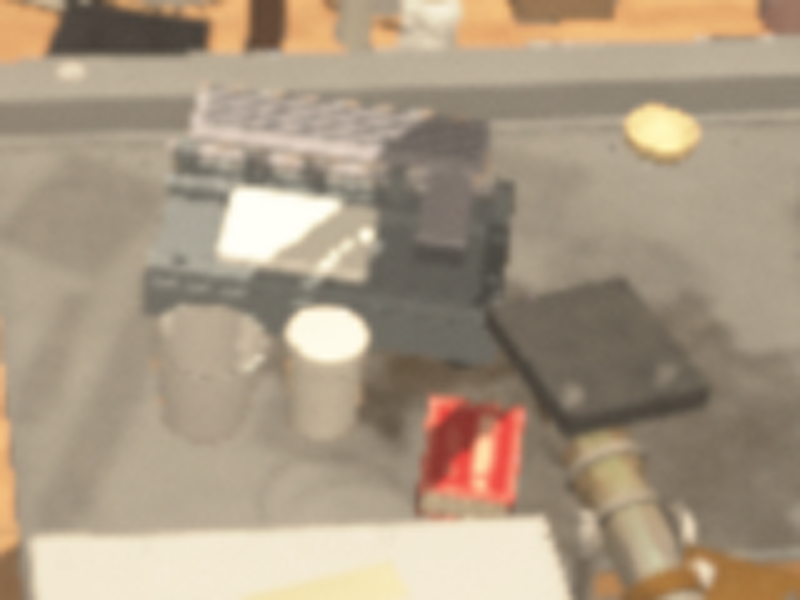

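View pics/tc.png

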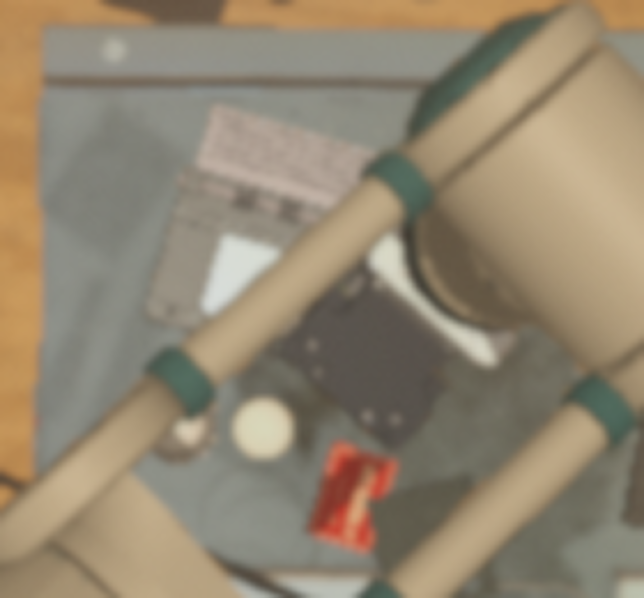

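```bash
cat > h.py <<'E'
from rig import *
import numpy as np,cv2
from scipy.optimize import least_squares
P={n:camera_params(n) for n in("side","top")}
def KD(n):
    p=P[n];f=240/np.tan(np.radians(p["vertical_fov"])/2)
    return np.array([[f,0,p["cx"]],[0,f,p["cy"]],[0,0,1.]]),np.array([p["k1"],0,0,0,0.])
def proj(n,X):
    K,D=KD(n);T=np.linalg.inv(P[n]["T"])
    return cv2.projectPoints(np.array(X,float).reshape(-1,3),cv2.Rodrigues(T[:3,:3])[0],T[:3,3],K,D)[0][:,0]
def ray(n,uv,z):
    K,D=KD(n);T=P[n]["T"]
    q=cv2.undistortPoints(np.array(uv,float).reshape(-1,1,2),K,D)[:,0]
    d=np.c_[q,np.ones(len(q))]@T[:3,:3].T;o=T[:3,3]
    return o+d*((z-o[2])/d[:,2])[:,None]
E
python3 - <<'E'
from h import *
t=lambda p:(np.array(p)+.5)/4.6-.5+[300,205]
s=lambda p:(np.array(p)+.5)/5-.5+[310,275]
np.set_printoptions(precision=4,suppress=True)
print("coupon rear top",ray("top",t([(222,235),(203,310)]),.038))
print("coupon side rf,rn,fn,ff",ray("side",s([(235,188),(218,258),(365,280),(380,208)]),.038))
print("bar top lf,ln",ray("top",t([(215,105),(198,168)]),.042))
print("bar side lf rf ln",ray("side",s([(197,88),(490,120),(190,130)]),.042))
print("stage left corners top",ray("top",t([(150,315),(180,178)]),.033))
print("stage side FL FR top",ray("side",s([(147,268),(495,308)]),.035))
print("vial top",ray("top",t([(263,428)]),.045), "cup",ray("side",s([(208,312)]),.04),"vial side",ray("side",s([(328,333)]),.045))
E
```

```text
coupon rear top [[ 0.4562 -0.2893  0.038 ]
 [ 0.4153 -0.2791  0.038 ]]
coupon side rf,rn,fn,ff [[ 0.4545 -0.2899  0.038 ]
 [ 0.4087 -0.2767  0.038 ]
 [ 0.3913 -0.3338  0.038 ]
 [ 0.4375 -0.3484  0.038 ]]
bar top lf,ln [[ 0.527  -0.2849  0.042 ]
 [ 0.4924 -0.2758  0.042 ]]
bar side lf rf ln [[ 0.522  -0.2822  0.042 ]
 [ 0.4911 -0.4063  0.042 ]
 [ 0.4911 -0.2753  0.042 ]]
stage left corners top [[ 0.4125 -0.2505  0.033 ]
 [ 0.4876 -0.2665  0.033 ]]
stage side FL FR top [[ 0.4076 -0.2479  0.035 ]
 [ 0.3745 -0.3834  0.035 ]]
vial top [[ 0.3518 -0.3115  0.045 ]] cup [[ 0.373  -0.2679  0.04  ]] vial side [[ 0.3518 -0.3117  0.045 ]]
```

The side view shows the coupon at about (367,322) and the bar along the back of the stage. The top view shows the same stage at about (360,255), partly hidden. The two views agree on a stage origin near (0.421, -0.340), yaw -104°, with the coupon at stage x ≈ -27 mm. I'll move above the start point and set the opening.

```bash
python3 -m handwheel '{"delta_pos":[[2,-0.8,0],[5,-1.8,0],[8,-2.8,2],[9.8,-3.4,5],[9.8,-3.4,9],[9.8,-3.4,9],[9.8,-3.4,9]],"angular":[[0,0,-0.1],[0,0,-0.2],[0,0,-0.3],[0,0,-0.4],[0,0,-0.47],[0,0,-0.47],[0,0,-0.47]],"claw":[0.23,0.23,0.23,0.23,0.23,0.23,0.23]}'
python3 - <<'E'
from h import *
s=get_state();print(s["ee_pos"],s["tcp_rot"],s["width"])
a=snapshot("side")[:,:,::-1];b=snapshot("top")[:,:,::-1]
cv2.imwrite("pics/1s.png",a);cv2.imwrite("pics/1t.png",b)
cr=cv2.resize(a[220:370,310:450],None,fx=4,fy=4,interpolation=cv2.INTER_CUBIC)
c2=cv2.resize(b[205:335,300:420],(230,250),interpolation=cv2.INTER_CUBIC)
o=np.zeros((600,790,3),np.uint8);o[:600,:560]=cr;o[:250,560:]=c2;o[260:432,560:]=cv2.resize(a,(230,172));o[432:600,560:]=cv2.resize(b,(230,168))
cv2.imwrite("pics/1.png",o)
E
```

```text
time: 0.98
ee_pos: [0.4731, -0.2819, 0.1164]
tcp_rot: [0.001, 0.789, 0.615, 0.0]
ft_force: [-0.3, 0.3, -0.2]
width: 0.0578
finger_force: 0.0
[ 0.47308285 -0.28185488  0.11643417] [6.91422533e-04 7.88892431e-01 6.14530905e-01 1.45389341e-04] 0.05780102354716808
```

View pics/1.png

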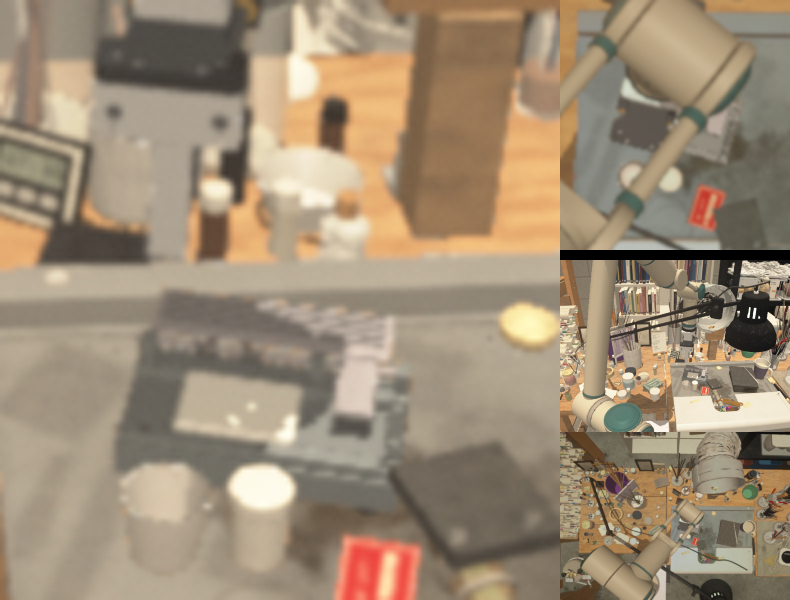

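The near fingertip is at about (352,285), above the channel mouth, and the coupon rear is clear of it. I'll descend and press the bar.

```bash
python3 -m handwheel '{"delta_pos":[[0.2,0,2],[0.2,0,4],[0.2,0,6],[0.2,0,7],[0.2,0,7]],"angular":[[0,0,0],[0,0,0],[0,0,0],[0,0,0],[0,0,0]],"claw":[0.23,0.23,0.23,0.23,0.23]}'
python3 -m handwheel '{"delta_pos":[[0,0,0.3],[0,0,0.6],[0,0,0.9],[0,0,1.2],[0,0,1.4],[0,0,1.4]],"angular":[[0,0,0],[0,0,0],[0,0,0],[0,0,0],[0,0,0],[0,0,0]],"claw":[0.23,0.23,0.23,0.23,0.23,0.23]}'
python3 - <<'E'
from h import *
a=snapshot("side")[:,:,::-1]
cv2.imwrite("pics/2.png",cv2.resize(a[265:375,320:440],None,fx=5,fy=5,interpolation=cv2.INTER_CUBIC))
E
```

```text
time: 1.7
ee_pos: [0.4731, -0.2796, 0.0458]
tcp_rot: [0.0, 0.789, 0.615, 0.0]
ft_force: [-0.2, 0.3, 0.3]
width: 0.058
finger_force: 0.0
time: 2.45
ee_pos: [0.4737, -0.2799, 0.0331]
tcp_rot: [0.001, 0.788, 0.615, 0.0]
ft_force: [-2.2, 0.6, 9.1]
width: 0.0576
finger_force: 4.5
```

View pics/2.png

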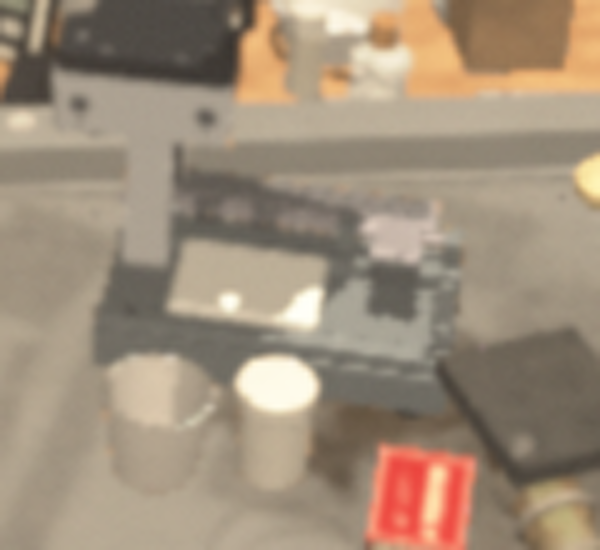

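The jaw toe is visibly raised, at crop (395,290), with 9 N on the bar. Next I push along tool -x, slightly deeper.

```bash
python3 -m handwheel '{"delta_pos":[[0,0,0.15],[-0.3,0,0.15],[-0.7,0,0.15],[-1.1,0,0.15],[-1.5,0,0.15],[-1.9,0,0.15],[-2.3,0,0.15],[-2.7,0,0.15],[-3.1,0,0.15],[-3.5,0,0.15],[-3.9,0,0.15],[-3.9,0,0.15]],"angular":[[0,0,0],[0,0,0],[0,0,0],[0,0,0],[0,0,0],[0,0,0],[0,0,0],[0,0,0],[0,0,0],[0,0,0],[0,0,0],[0,0,0]],"claw":[0.23,0.23,0.23,0.23,0.23,0.23,0.23,0.23,0.23,0.23,0.23,0.23]}'
python3 - <<'E'
from h import *
a=snapshot("side")[:,:,::-1]
cv2.imwrite("pics/3.png",cv2.resize(a[265:375,320:440],None,fx=5,fy=5,interpolation=cv2.INTER_CUBIC))
E
```

```text
time: 4.0
ee_pos: [0.4658, -0.316, 0.0316]
tcp_rot: [0.001, 0.789, 0.614, 0.002]
ft_force: [2.5, 6.1, 9.2]
width: 0.0575
finger_force: 4.5
```

View pics/3.png

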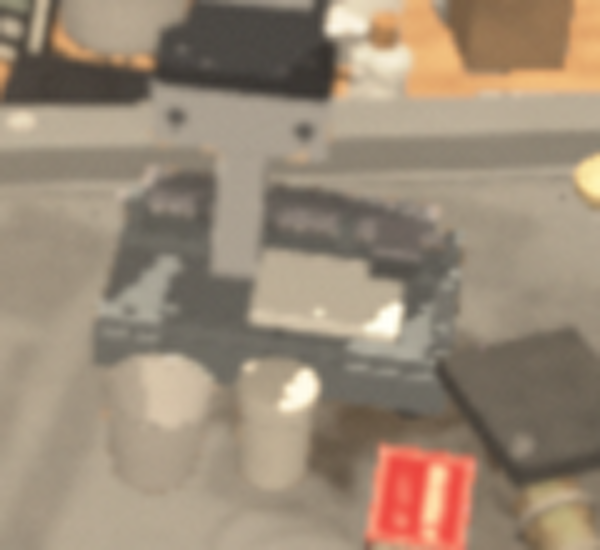

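The coupon is going in under the raised jaw, with about 16 mm left. I'll keep pushing.

```bash
python3 -m handwheel '{"delta_pos":[[-0.4,0,0],[-0.8,0,0],[-1.1,0,0],[-1.3,0,0],[-1.3,0,0]],"angular":[[0,0,0],[0,0,0],[0,0,0],[0,0,0],[0,0,0]],"claw":[0.23,0.23,0.23,0.23,0.23]}'
python3 -m handwheel '{"delta_pos":[[-0.1,0,0],[-0.2,0,0],[-0.2,0,0]],"angular":[[0,0,0],[0,0,0],[0,0,0]],"claw":[0.23,0.23,0.23]}'
```

```text
time: 4.68
ee_pos: [0.4626, -0.3283, 0.0315]
tcp_rot: [0.001, 0.789, 0.614, 0.002]
ft_force: [2.3, 6.1, 8.1]
width: 0.0577
finger_force: 4.5
time: 5.05
ee_pos: [0.4624, -0.3291, 0.0315]
tcp_rot: [0.0, 0.789, 0.614, 0.003]
ft_force: [4.2, 8.0, 8.7]
width: 0.0574
finger_force: 6.0
```

```bash
python3 -m handwheel '{"delta_pos":[[-0.1,0,0],[-0.2,0,0],[-0.3,0,0],[-0.3,0,0]],"angular":[[0,0,0],[0,0,0],[0,0,0],[0,0,0]],"claw":[0.23,0.23,0.23,0.23]}'
python3 - <<'E'
from h import *
a=snapshot("side")[:,:,::-1]
cv2.imwrite("pics/4.png",cv2.resize(a[275:365,330:430],None,fx=6,fy=6,interpolation=cv2.INTER_CUBIC))
E
```

```text
time: 5.55
ee_pos: [0.4622, -0.3294, 0.0315]
tcp_rot: [-0.001, 0.79, 0.613, 0.005]
ft_force: [6.3, 13.1, 11.2]
width: 0.058
finger_force: 9.4
```

View pics/4.png

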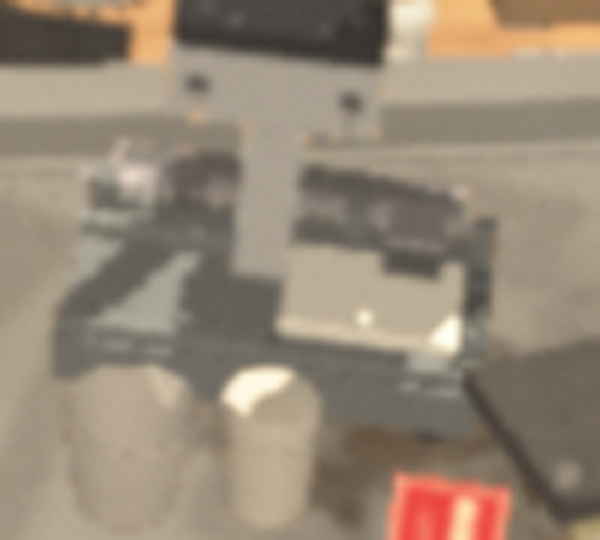

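The coupon's front edge meets the end stop at crop (465,300); the push has stalled at 14 N. I'll back off a little, lift and clear.

```bash
python3 -m handwheel '{"delta_pos":[[0.4,0,0],[0.8,0,0],[1,0,0],[1,0,-0.5],[1,0,-1],[1,0,-1.5],[1,0,-2.5],[1,0,-5],[1,0,-9],[1,0,-13],[1,0,-13]],"angular":[[0,0,0],[0,0,0],[0,0,0],[0,0,0],[0,0,0],[0,0,0],[0,0,0],[0,0,0],[0,0,0],[0,0,0],[0,0,0]],"claw":[0.23,0.23,0.23,0.23,0.23,0.23,0.23,0.23,0.23,0.23,0.23]}'
python3 - <<'E'
from h import *
a=snapshot("side")[:,:,::-1]
cv2.imwrite("pics/5.png",cv2.resize(a[275:365,330:430],None,fx=6,fy=6,interpolation=cv2.INTER_CUBIC))
E
```

```text
time: 6.98
ee_pos: [0.4633, -0.3262, 0.1636]
tcp_rot: [0.004, 0.788, 0.615, 0.001]
ft_force: [-0.7, -0.2, -0.9]
width: 0.058
finger_force: 0.0
```

View pics/5.png

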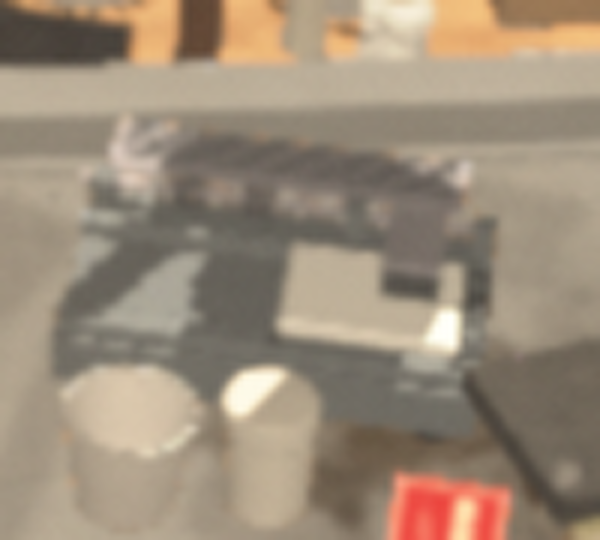

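The coupon hasn't moved: its rear edge is still at crop x ≈ 280 and its front edge is at the stop. The jaw toe is down on it at about (410,285), the gripper is clear and the bystanders haven't moved.

```bash
python3 -c "
from rig import *
print(finish_job())"
```

```text
the job is handed in; nothing more can be done
None
```

The job is handed in: the coupon was pushed home until it stalled against the end stop, the released jaw came down on it, and the arm moved clear at about 7 s with no bystander in view disturbed; no verdict was returned.

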